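# Roll a jar lid closed on a hand-cranked seamer

## Robot

A 6-joint arm with a two-finger parallel gripper is mounted at the origin on a cart in front of the work surface, level with it; the furniture and walls round the work are solid. World frame = base frame: x ahead of the robot, y to its left, z up, the work surface at z = 0. Lengths are in m, angles in rad, forces in N, time in s.
With the tool pointing down it reaches from about 0.3 to 0.75 m from the base axis. Payload 8.5 kg.
Tool frame: the origin (TCP) lies midway between the tips of the shut fingers; the grasp point (between the pads) lies 19 mm behind it; z points along the fingers, y is the direction in which the jaws open and shut (so a half turn about z gives the same grasp; the last joint's range is limited). The gripper opens to 85 mm and grips with 20 to 120 N. Pads are 22 mm wide; open, the fingers measure 114 mm over their backs; the gripper's body (76 mm by 85 mm) begins 54 mm behind the grasp point. The pads swing forward as they close: fully open they stand 13 mm farther back than shut.
Start: joints at [1.048, 0.381, 1.297, -0, 1.464, -0.215], TCP at [0.167, 0.524, 0.191] pointing down, gripper open.
Joint ranges: [-3.11, 3.11], [-0.89, 2.33], [0.22, 2.48], [-1.42, 4.56], [0.17, 2.85], [-2.88, 2.88]. Speed limits (rad/s): [2.39, 2.39, 3.14, 3.14, 3.14, 3.14].

## Interface

Orientations are given as a rotation vector (axis times angle).
In Python, from station import ctrl gives the robot as it stands. Calls block until the motion is done:
- ctrl.reach(position, orientation): joint-space move of the TCP to a pose.
- ctrl.move_straight(position, ori=None, feed=0.15, stop_force=None): straight line of the TCP; ori=None keeps the orientation; feed is the mean speed in m/s. With stop_force (N) it stops when the force on the tool has changed by that much, and returns True; else False.
- ctrl.move_j(angles): joint-space move.
- ctrl.gripper_open() and ctrl.grab(): open the fingers fully, or close them until they stop; the grip force is fixed at half the most.
- ctrl.dwell(seconds).
- ctrl.inverse_kinematics(position, orientation): joint angles nearest the present ones, or None.
- ctrl.camera(name): name is "side" or "top"; returns the picture (400x640x3 uint8, red, green, blue); there is no depth.
- ctrl.camera_params(name): a dict with "vertical_fov" (degrees; the focal length in pixels is half the picture's height over the tangent of half this angle, whatever the lens; pixels are square), "cx", "cy" (the principal point, pixels), "rvec" (rotation vector, rad) and "tvec" (3), from world to camera coordinates, as OpenCV has them. Camera axes: x right, y down, z forward; pixel columns grow to the right and rows downward; lengths in m; the calibration is good to about 2 mm. A picture is of the moment at which its call begins. camera_params takes no time and is no camera call.
A pose or a line that the arm cannot do raises ctrl.MotionError and nothing moves.
- ctrl.finish_job(): hands the job in, once; it reports no verdict.
Readings, each from a call of its own:
- ctrl.read_clock(): time.
- ctrl.read_joints(): joint angles.
- ctrl.read_qvel(): joint speeds.
- ctrl.read_joint_efforts(): joint torques, N m.
- ctrl.read_tool_pos(): TCP position.
- ctrl.read_tcp_rot(): TCP orientation.
- ctrl.read_force(): force on the tool from outside, world axes, zero at the start.
- ctrl.read_torque(): the same for the moment, N m.
- ctrl.read_finger_gap(): finger opening in m.
Only numpy, scipy, OpenCV 4.12 (cv2) and the standard library are available. Lean on these libraries where they do the work, as an engineer would, in place of code of your own. Each camera call takes 0.05 s, during which the arm holds its last target. There are 200 camera calls.

## Task

Stand the amber jar upright in the round nest of the green hand-cranked lid roller, leaving the crank near its mark until the jar is in. Then take the black handle and crank it clockwise (seen from above) two full turns and stop with the crank arm over the red mark: carry it at an even pace, never faster than half a turn a second, through the one heavy point in each turn, letting the handle follow its own circle without forcing it sideways. Let go, with the jar still in the nest and the other things on the table undisturbed.

Things in the scene. Friction and masses are not known exactly. Their poses are not given: they have to be found in the camera images.
- seamer: green and grey hand-cranked lid roller, fixed; base plate 135 x 300 mm (x, y), 18 mm high. Origin under the plate's middle, z up. At its +y end a green gear housing (112 x 118 mm, 82 mm high) with the crank on top; at its -y end the nest. Behind the nest (+x side) a roller post 95 mm high, from 30 mm off the nest's centre outwards: put fingers on the nest's -y and +y sides
- nest (a point): centre of the nest's floor, 30 mm above the table, axes as seamer's. The nest is a round aluminium cup, inner radius 29.5 mm, open at the top, flared mouth, wall 14 mm high above its floor; it turns with the crank, one to one. With the jar seated, the jar's centre is 35 mm above this point
- axis (a point): nominal place of the vertical crank axis, 145 mm above the table, axes as seamer's. The true axis is off by up to 6 mm along x and y each (the column is bolted in slots), and the crank arm's length, axis to handle, is set between 62 and 88 mm (75 nominal). Neither is measured: the handle's true circle must be felt out while turning
- jar_mid (a point): centre (half-way up) of the closed amber jar with a steel lid, 54 mm in diameter, 70 mm high, about 0.25 kg, loose, standing upright on the table
- sleeve: black upright handle at the end of the crank arm, origin at its centre: 24 mm in diameter, 40 mm tall, centre 145 mm above the table, crank arm 27 mm below that. It spins freely on its pin, so a gripper can hold it without turning; it moves on a level circle
- crank (a joint): crank angle, rad, grows clockwise seen from above; 0 = arm over the red park mark, pointing along seamer's +y (pi/2: along its +x). Starts within 0.5 of 0 and counts on: 12.57 is two turns. Turning takes about 0.2 N m; about 2.1 past the mark in each turn a sprung cam adds about 0.7 N m for 0.4 rad, then drives the crank on as hard for 0.4 rad
- bush (a joint): how far (m) the handle's pin is pulled outward along the crank arm (negative: pushed inward, to the axis) in its rubber bush: 0 when unloaded, 8 N per mm; it must stay within 3 mm either way
- tub: bystander: round yellow tub 118 mm wide, 46 mm high; origin under its middle
- ink: bystander: small ink bottle with black cap and pink sleeve, 33 mm wide, 62 mm high; origin under its middle
- curd: bystander: cream curd disc with fluted rim, 115 mm wide, 35 mm high; origin under its middle
There are look-alikes about, which are no part of the job. Of the things like the part that bears jar_mid, leave any that is blue, brown or purple; of the rest the larger one is meant.

How it is judged:
By the outcome, as a careful person would: the job done as asked, in the order asked, and still so for the second after the job is handed in, with the robot touching nothing.
It also fails if it takes over 72 s, if anything falls off the work surface, if the arm or the gripper's body presses on something with over 40 N, if the wrist force passes 120 N, or if a joint passes its speed limit or range.

## Working session

There is one attempt and no reset: what is moved stays moved. The work goes in short steps, each a Python script; the robot and the scene stay as the last script left them, time stands still between calls to the robot, and variables do not carry over. Pictures are saved under pics/ and viewed, about 8 in all and at most 12, crops included, and the job is handed in when it is done.

```bash
ls; mkdir -p pics
python3 - <<'E'
from station import ctrl
import cv2
for n in("top","side"):
    im=ctrl.camera(n); cv2.imwrite(f"pics/{n}0.png",im[:,:,::-1]); print(n,ctrl.camera_params(n))
print(ctrl.read_clock(),ctrl.read_tcp_rot(),ctrl.read_force())
E
```

```text
pics
top {'vertical_fov': 55.20401404239086, 'cx': 322.10143832467827, 'cy': 192.96150282733612, 'rvec': array([ 2.16301598, -2.13324279,  0.13081962]), 'tvec': array([-0.06963541,  0.5043002 ,  1.56376332])}
side {'vertical_fov': 56.210605779147755, 'cx': 314.6010071706442, 'cy': 201.20707530498808, 'rvec': array([ 2.03043194, -0.46738446,  0.25746579]), 'tvec': array([-0.48752126,  0.1659446 ,  1.17232746])}
0.1 [-4.81436894e-01 -3.10401915e+00  1.87937010e-03] [ 0.81667103 -0.55562279 -0.34413491]
```

View pics/top0.png

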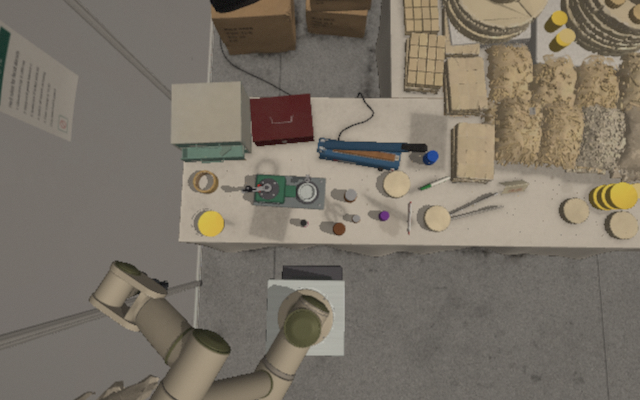

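View pics/side0.png

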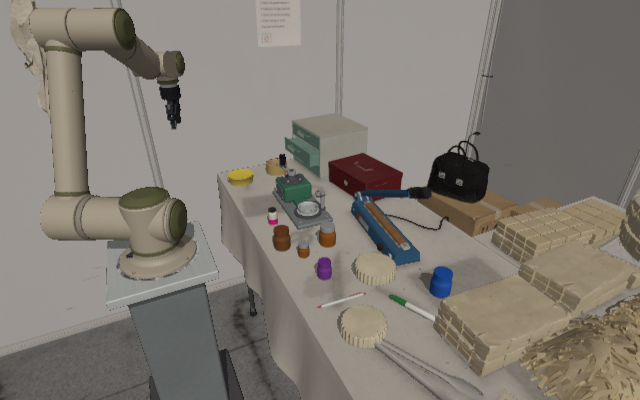

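Candidates, as side-view / top-view pixels:
- Larger amber jar: (328,234) / (350,196).
- Small amber jar: (304,248) / (355,219).
- Excluded by colour: brown (282,238) / (338,229), purple (325,268) / (384,216), blue (441,282) / (431,157).

The larger amber one fits the description. I'll confirm it in one enlarged crop.

```bash
cat > h.py <<'E'
import numpy as np,cv2
from scipy.spatial.transform import Rotation as R
from station import ctrl
def cam(n):
    p=ctrl.camera_params(n); f=200/np.tan(np.radians(p["vertical_fov"]/2))
    K=np.array([[f,0,p["cx"]],[0,f,p["cy"]],[0,0,1]]); return K,np.array(p["rvec"]),np.array(p["tvec"])
def ray(n,uv,z):
    K,r,t=cam(n); M=cv2.Rodrigues(r)[0]; c=-M.T@t; d=M.T@np.linalg.inv(K)@[uv[0],uv[1],1]
    return c+d*(z-c[2])/d[2]
def proj(n,P):
    K,r,t=cam(n); return cv2.projectPoints(np.atleast_2d(np.array(P,float)),r,t,K,None)[0][:,0]
E
python3 - <<'E'
from h import *
a=cv2.imread("pics/top0.png")[150:250,230:390]; b=cv2.imread("pics/side0.png")[145:265,260:350]
a=cv2.resize(a,None,fx=3,fy=3,interpolation=2); b=cv2.resize(b,None,fx=3,fy=3,interpolation=2)
c=np.zeros((max(a.shape[0],b.shape[0]),a.shape[1]+b.shape[1],3),np.uint8); c[:a.shape[0],:a.shape[1]]=a; c[:b.shape[0],a.shape[1]:]=b
cv2.imwrite("pics/crop1.png",c)
for nm,uv,z in [("jarbig lid",(350,196),.07),("small",(355,219),.045),("nest",(307,191),.03),("tub",(210,223),.046),("sleeve",(248,189),.165),("axis",(266,188),.11),("ink",(304,222),.062),("curd",(397,183),.035),("brown",(338,229),.07)]:
    print(nm,ray("top",uv,z).round(3))
for nm,uv,z in [("jarbig lid",(328,226),.07),("nest",(308,209),.03),("sleeve",(283,160),.145)]: print(nm,ray("side",uv,z).round(3))
E
```

```text
jarbig lid [ 0.489 -0.177  0.07 ]
small [ 0.398 -0.199  0.045]
nest [0.513 0.001 0.03 ]
tub [0.373 0.396 0.046]
sleeve [0.499 0.221 0.165]
axis [0.512 0.16  0.11 ]
ink [0.382 0.009 0.062]
curd [ 0.551 -0.375  0.035]
brown [ 0.355 -0.129  0.07 ]
jarbig lid [ 0.497 -0.189  0.07 ]
nest [ 0.514 -0.001  0.03 ]
sleeve [0.505 0.207 0.145]
```

View pics/crop1.png

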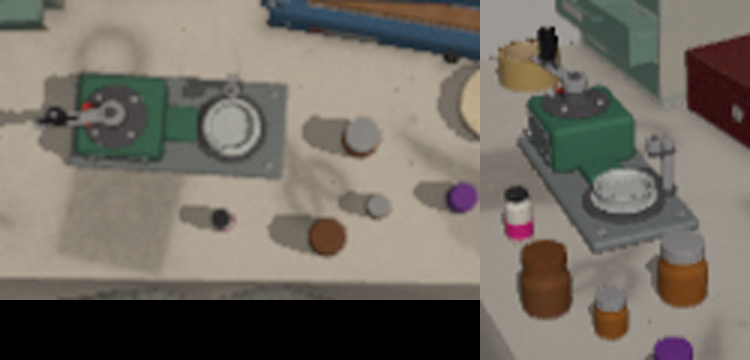

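The crop confirms it: the larger amber jar with the steel lid is next to the nest, and the small amber, brown and purple ones are the look-alikes. Next I'll measure the plate's yaw, the nest, the hub, the sleeve and the jar.

Run:
```python
from h import *
tp=cv2.imread("pics/top0.png"); sd=cv2.imread("pics/side0.png")
C=lambda x,y:(230+(x-1)/3,150+(y-1)/3)
P=[ray("top",C(*c),.018)[:2] for c in [(72,165),(281,178),(288,85)]]
print("corners",np.round(P,3)," len",np.linalg.norm(P[0]-P[1]),np.linalg.norm(P[2]-P[1]))
d=P[0]-P[1]; print("yaw of +y dir deg (dev from +y)",np.degrees(np.arctan2(-d[0],d[1])))
d=P[2]-P[1]; print("yaw by +x edge",np.degrees(np.arctan2(d[1],d[0])))
# green housing
hsv=cv2.cvtColor(tp,cv2.COLOR_BGR2HSV); m=cv2.inRange(hsv,(60,90,30),(90,255,255)); m[:150]=0;m[250:]=0;m[:,:230]=0;m[:,330:]=0
m=cv2.morphologyEx(m,cv2.MORPH_CLOSE,np.ones((9,9))); c=max(cv2.findContours(m,0,1)[0],key=cv2.contourArea)
x=cv2.morphologyEx(m,cv2.MORPH_OPEN,np.ones((21,21))); c=max(cv2.findContours(x,0,1)[0],key=cv2.contourArea)
b=cv2.boxPoints(cv2.minAreaRect(c)); print("housing",np.round([ray("top",q,.082)[:2] for q in b],3).tolist())
print("nest top",ray("top",C(231,127),.044).round(4),"side",ray("side",(260+(624-481)/3,145+190/3),.044).round(4))
# lid in top
g=tp[183:208,338:364].astype(int); 
sat=g.max(2)-g.min(2); mm=((sat<14)&(g.mean(2)>85)).astype(np.uint8); n,l,s,ce=cv2.connectedComponentsWithStats(mm); 
for i in range(1,n):
  if s[i,4]>20: print("lid",s[i],ce[i]+[338,183],ray("top",ce[i]+[338,183],.07).round(4))
h2=cv2.cvtColor(sd,cv2.COLOR_BGR2HSV); a=cv2.inRange(h2,(8,150,80),(18,255,255)); a[:215]=0;a[250:]=0;a[:,:318]=0;a[:,340:]=0
ys,xs=np.nonzero(a); print("amber side",xs.min(),xs.max(),ys.min(),ys.max(),xs.mean())
for P in ([.489,-.177],[.493,-.18]): print("proj axis bottom/top",proj("side",[[*P,0],[*P,.07]]).round(1).tolist())
for z in(.11,.12): print("hub",ray("top",C(112,113),z).round(4))
print("sleeve top",ray("top",C(53,116),.165).round(4))
```

```text
corners [[ 0.454  0.225]
 [ 0.439 -0.069]
 [ 0.571 -0.077]]  len 0.2934683502920684 0.13209114895461657
yaw of +y dir deg (dev from +y) -2.7896885780555185
yaw by +x edge -3.4849992517228943Traceback (most recent call last):
  File "<stdin>", line 11, in <module>
ValueError: max() iterable argument is empty
```

Run:
```python
from h import *
tp=cv2.imread("pics/top0.png"); sd=cv2.imread("pics/side0.png")
C=lambda x,y:(230+(x-1)/3,150+(y-1)/3)
hsv=cv2.cvtColor(tp,cv2.COLOR_BGR2HSV); print("green px",hsv[200,275],hsv[180,258])
print("nest top",ray("top",C(231,127),.044).round(4),"side",ray("side",(260+(624-481)/3,145+190/3),.044).round(4))
g=tp[183:208,338:364].astype(int); 
sat=g.max(2)-g.min(2); mm=((sat<14)&(g.mean(2)>85)).astype(np.uint8); n,l,s,ce=cv2.connectedComponentsWithStats(mm); 
for i in range(1,n):
  if s[i,4]>20: print("lid",s[i],ce[i]+[338,183],ray("top",ce[i]+[338,183],.07).round(4))
h2=cv2.cvtColor(sd,cv2.COLOR_BGR2HSV); print(h2[240,328]); a=cv2.inRange(h2,(5,120,60),(22,255,255)); a[:215]=0;a[250:]=0;a[:,:318]=0;a[:,340:]=0
ys,xs=np.nonzero(a); print("amber side",xs.min(),xs.max(),ys.min(),ys.max(),xs.mean())
for P in ([.489,-.177],[.493,-.18]): print("proj axis bottom/top",proj("side",[[*P,0],[*P,.07]]).round(1).tolist())
for z in(.11,.12): print("hub",ray("top",C(112,113),z).round(4))
print("sleeve top",ray("top",C(53,116),.165).round(4))
from scipy.spatial.transform import Rotation as R
for p in ([.49,-.178,.03],[.513,0,.06],[.513,.16,.14],[.5,.22,.14]):
  for a in (0,90,180,-90):
    q=ctrl.inverse_kinematics(p,(R.from_euler('z',a,degrees=True)*R.from_euler('x',180,degrees=True)).as_rotvec()); print(p,a,None if q is None else np.round(q,2))
```

```text
green px [73 99 90] [71 92 91]
nest top [0.5069 0.0013 0.044 ] side [ 0.5048 -0.0183  0.044 ]
lid [ 7  6 11 11 92] [350.15217391 194.42391304] [ 0.4958 -0.1774  0.07  ]
[ 13 195 114]
amber side 319 335 231 246 327.11764705882354
proj axis bottom/top [[323.9, 243.0], [323.8, 224.7]]
proj axis bottom/top [[325.4, 243.2], [325.4, 224.9]]
hub [0.5147 0.1564 0.11  ]
hub [0.5133 0.1548 0.12  ]
sleeve top [0.5018 0.2232 0.165 ]
[0.49, -0.178, 0.03] 0 [-0.58  0.51  1.61 -0.    1.02  1.  ]
[0.49, -0.178, 0.03] 90 [-0.58  0.51  1.61  0.    1.02 -0.58]
[0.49, -0.178, 0.03] 180 [-0.58  0.51  1.61  0.    1.02 -2.15]
[0.49, -0.178, 0.03] -90 [-0.58  0.51  1.61 -0.    1.02  2.57]
[0.513, 0, 0.06] 0 [-0.23  0.46  1.6  -0.    1.09  1.34]
[0.513, 0, 0.06] 90 [-0.23  0.46  1.6  -0.    1.09 -0.23]
[0.513, 0, 0.06] 180 [-0.23  0.46  1.6   0.    1.09 -1.8 ]
[0.513, 0, 0.06] -90 None
[0.513, 0.16, 0.14] 0 [ 0.08  0.4   1.42 -0.    1.32  1.65]
[0.513, 0.16, 0.14] 90 [ 0.08  0.4   1.42 -0.    1.32  0.08]
[0.513, 0.16, 0.14] 180 [ 0.08  0.4   1.42  0.    1.32 -1.49]
[0.513, 0.16, 0.14] -90 None
[0.5, 0.22, 0.14] 0 [ 0.2   0.42  1.4  -0.    1.33  1.77]
[0.5, 0.22, 0.14] 90 [ 0.2   0.42  1.4  -0.    1.33  0.2 ]
[0.5, 0.22, 0.14] 180 [ 0.2   0.42  1.4   0.    1.33 -1.37]
[0.5, 0.22, 0.14] -90 None
```

Run:
```python
from h import *
tp=cv2.imread("pics/top0.png"); sd=cv2.imread("pics/side0.png")
t=np.linspace(0,2*np.pi,60)
def crop(im,n,x0,x1,y0,y1,s):
    c=cv2.resize(im[y0:y1,x0:x1],None,fx=s,fy=s,interpolation=cv2.INTER_CUBIC)
    for (x,y,z,r,col) in [(.507,.0013,.044,.0295,(0,0,255)),(.496,-.1774,.07,.025,(255,0,255)),(.5018,.2232,.165,.012,(0,255,255)),(.5018,.2232,.125,.012,(255,255,0))]:
        q=proj(n,np.c_[x+r*np.cos(t),y+r*np.sin(t),z+0*t]); q=((q+.5-[x0,y0])*s).astype(int)
        cv2.polylines(c,[q],True,col,1)
    return c
a=crop(tp,"top",240,365,170,210,6); b=crop(sd,"side",265,345,145,255,5)
cv2.imwrite("pics/ov_t.png",a); cv2.imwrite("pics/ov_s.png",b)
o=np.zeros((600,800,3),np.uint8); a=cv2.resize(a,None,fx=.6,fy=.6) if 0 else a
b2=b[:, :400]; 
a2=crop(tp,"top",240,320,170,210,5); o[:550,:400]=b2; o[:200,400:800]=a2
a3=crop(tp,"top",285,365,170,210,5); o[200:400,400:]=a3
cv2.imwrite("pics/ov.png",o)
```

```text
(no output)
```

View pics/ov.png

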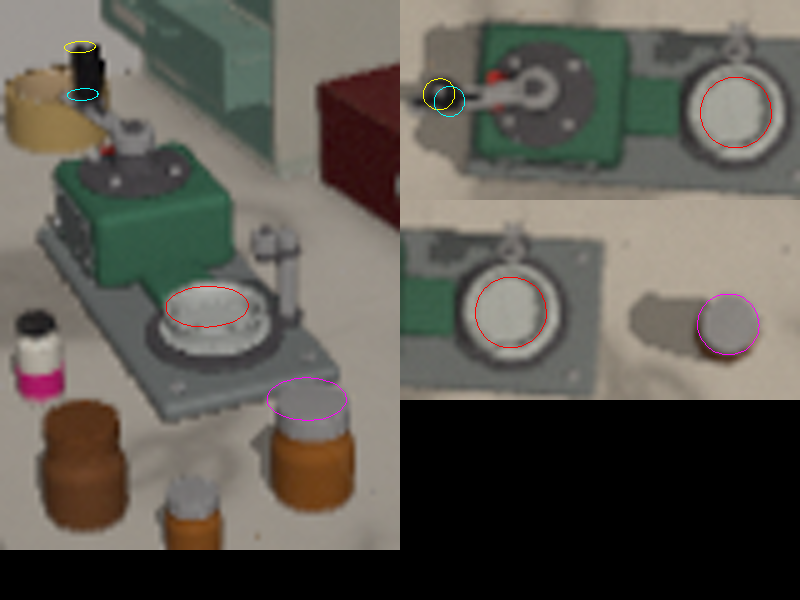

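Projected points line up to within about 1.5 px in the side view and 0.3 px in the top view. The larger amber jar is at about (0.496,-0.177), the nest at (0.508,0), and the seamer's yaw is about -3°. I'll pick the jar with two squeezes at right angles so the grip centres it.

```bash
cat >> h.py <<'E'
PSI=-3.1
def ori(a): return (R.from_euler('z',a,degrees=True)*R.from_euler('x',180,degrees=True)).as_rotvec()
def st(s=""): print(s,"t",round(ctrl.read_clock(),2),"tcp",np.round(ctrl.read_tool_pos(),4),"F",np.round(ctrl.read_force(),1),"gap",round(ctrl.read_finger_gap(),4))
E
python3 - <<'E'
from h import *
x,y=.496,-.178
ctrl.reach([x,y,.22],ori(90)); st("above")
print(ctrl.move_straight([x,y,.018],feed=.2,stop_force=8)); st("down")
ctrl.grab(); st("squeeze x"); ctrl.gripper_open()
ctrl.move_straight([x,y,.095],feed=.2); ctrl.reach([x,y,.095],ori(PSI)); 
print(ctrl.move_straight([x,y,.018],feed=.2,stop_force=8)); ctrl.grab(); st("grip y")
ctrl.move_straight([x,y,.17],feed=.2); st("up")
n=[.508,.0,.17]; ctrl.move_straight(n,feed=.2); st("over nest")
a=ctrl.camera("side"); b=ctrl.camera("top")
cv2.imwrite("pics/s2.png",a[:,:,::-1]); cv2.imwrite("pics/t2.png",b[:,:,::-1])
o=np.hstack([cv2.resize(a[90:250,250:350],None,fx=3.5,fy=3.5,interpolation=2),cv2.resize(b[90:250,260:360],None,fx=3.5,fy=3.5,interpolation=2)])[:,:,::-1]
cv2.imwrite("pics/hold.png",o)
E
```

```text
above t 2.83 tcp [ 0.4962 -0.1774  0.22  ] F [-0.  -0.1  0.2] gap 0.0856
False
down t 3.99 tcp [ 0.4965 -0.1782  0.0189] F [-0.3  0.1  0.6] gap 0.0853
squeeze x t 4.46 tcp [ 0.4966 -0.1784  0.0191] F [-0.3  0.7  7.6] gap 0.046
False
grip y t 7.91 tcp [ 0.4968 -0.1785  0.0195] F [-0.6 -0.5  7.8] gap 0.0452
up t 8.82 tcp [ 0.4953 -0.1776  0.1688] F [ 0.2 -0.2 -3.3] gap 0.0453
over nest t 9.86 tcp [ 0.508  -0.0007  0.1698] F [ 0.1 -1.1 -4.2] gap 0.045
```

View pics/hold.png

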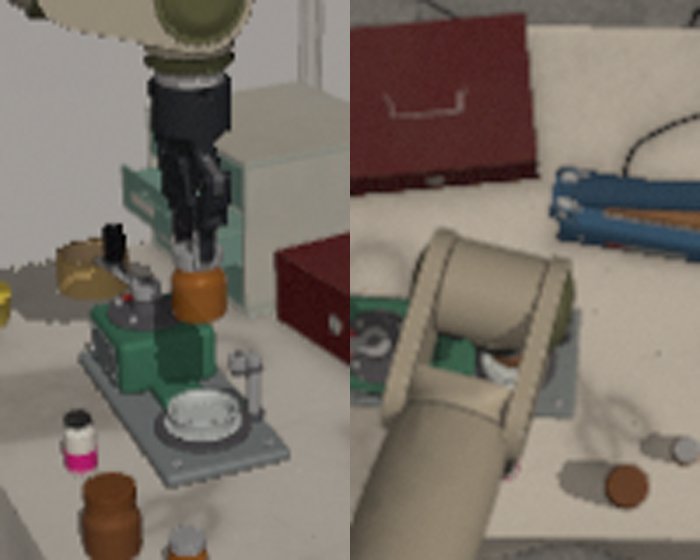

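The jar hangs upright by its lid above the nest, with the amber body at about side px (307,174) and the nest rim at about (308,208). I'll use the held jar, whose position is known from the tool, to calibrate the side view and check the nest.

Run:
```python
from h import *
sd=cv2.imread("pics/s2.png"); h=cv2.cvtColor(sd,cv2.COLOR_BGR2HSV)
a=cv2.inRange(h,(5,120,60),(22,255,255)); a[:155]=0;a[190:]=0;a[:,:290]=0;a[:,325:]=0
ys,xs=np.nonzero(a); print("amber",xs.min(),xs.max(),ys.min(),ys.max())
for v in range(ys.min(),ys.max()+1): print(v,xs[ys==v].min(),xs[ys==v].max(),end="; ")
t=np.linspace(0,2*np.pi,90); c=np.c_[np.cos(t),np.sin(t)]
for z in(.148,.185): q=proj("side",np.c_[[.508,-.0007]+.027*c,z+0*t]); print("\nproj jar ring z",z,q.min(0).round(1),q.max(0).round(1))
q=proj("side",np.c_[[.508,0]+.03*c,.044+0*t]); print("nest ring",q.min(0),q.max(0))
# nest bright
s=cv2.imread("pics/side0.png"); g=s[190:230,285:335].astype(int); 
for v in range(198,222): 
    r=s[v,285:335].astype(int); b=np.nonzero((r.min(1)>135))[0]; print(v,(b.min()+285,b.max()+285) if len(b) else None,end=" ")
print()
tp=cv2.imread("pics/top0.png")
for v in range(178,208):
    r=tp[v,290:328].astype(int); b=np.nonzero((r.min(1)>135))[0]; print(v,(b.min()+290,b.max()+290) if len(b) else None,end=" ")
q=proj("top",np.c_[[.508,0]+.0295*c,.044+0*t]); print("\nnest ring top",q.min(0),q.max(0))
for dx,dy in((.01,0),(0,.01)): print(proj("side",[.508+dx,dy,.044])-proj("side",[.508,0,.044]),proj("top",[.508+dx,dy,.044])-proj("top",[.508,0,.044]))
```

```text
amber 299 314 167 182
167 300 312; 168 300 313; 169 299 313; 170 299 313; 171 299 314; 172 299 314; 173 299 314; 174 299 314; 175 299 314; 176 299 314; 177 299 314; 178 299 313; 179 300 313; 180 300 312; 181 301 310; 182 304 305; 
proj jar ring z 0.148 [297.9 176.3] [313.5 183.1]

proj jar ring z 0.185 [297.5 166.6] [313.4 173.1]
nest ring [297.96419359 201.80853649] [314.73837137 210.07613904]
198 (np.int64(317), np.int64(334)) 199 (np.int64(317), np.int64(334)) 200 (np.int64(318), np.int64(334)) 201 (np.int64(326), np.int64(334)) 202 (np.int64(303), np.int64(334)) 203 (np.int64(301), np.int64(334)) 204 (np.int64(299), np.int64(334)) 205 (np.int64(301), np.int64(334)) 206 (np.int64(301), np.int64(334)) 207 (np.int64(301), np.int64(334)) 208 (np.int64(301), np.int64(334)) 209 (np.int64(301), np.int64(334)) 210 (np.int64(297), np.int64(332)) 211 (np.int64(298), np.int64(330)) 212 (np.int64(298), np.int64(334)) 213 (np.int64(300), np.int64(334)) 214 (np.int64(302), np.int64(334)) 215 (np.int64(286), np.int64(334)) 216 (np.int64(285), np.int64(334)) 217 (np.int64(285), np.int64(334)) 21
[... 489 characters left out ...]
188 (np.int64(299), np.int64(327)) 189 (np.int64(299), np.int64(327)) 190 (np.int64(299), np.int64(327)) 191 (np.int64(299), np.int64(327)) 192 (np.int64(298), np.int64(327)) 193 (np.int64(299), np.int64(327)) 194 (np.int64(299), np.int64(327)) 195 (np.int64(300), np.int64(327)) 196 (np.int64(300), np.int64(327)) 197 (np.int64(303), np.int64(327)) 198 (np.int64(302), np.int64(313)) 199 (np.int64(306), np.int64(312)) 200 (np.int64(304), np.int64(310)) 201 None 202 None 203 None 204 None 205 None 206 None 207 None 
nest ring top [299.8865448  184.72276864] [314.09867766 198.81182226]
[[ 2.53991082 -0.62066187]] [[ 0.04742177 -2.38616286]]
[[-1.14597754 -1.22185143]] [[-2.40876004 -0.03150442]]
```

Run:
```python
from h import *
p=np.array([.507,.0])
ctrl.move_straight([*p,.12],feed=.15); f0=ctrl.read_force(); st("hover")
print(ctrl.move_straight([*p,.049],feed=.05,stop_force=6)); st("contact"); print("dF",np.round(ctrl.read_force()-f0,1))
```

```text
hover t 10.44 tcp [ 5.074e-01 -4.000e-04  1.205e-01] F [-0.2 -0.6 -3.7] gap 0.0454
True
contact t 11.82 tcp [5.08e-01 4.00e-04 4.95e-02] F [ 2.4 -0.3  4.8] gap 0.0458
dF [2.6 0.3 8.5]
```

Run:
```python
from h import *
ctrl.gripper_open(); st("open")
p=ctrl.read_tool_pos(); ctrl.move_straight([p[0],p[1],.2],feed=.2)
ctrl.reach([.502,.222,.21],ori(90)); st("over handle"); 
a=ctrl.camera("side"); b=ctrl.camera("top")
cv2.imwrite("pics/s3.png",a[:,:,::-1]); cv2.imwrite("pics/t3.png",b[:,:,::-1])
o=np.hstack([cv2.resize(a[90:230,250:350],None,fx=4,fy=4,interpolation=2),cv2.resize(b[110:250,240:340],None,fx=4,fy=4,interpolation=2)])[:,:,::-1]
cv2.imwrite("pics/seat.png",o)
```

```text
open t 12.31 tcp [0.5069 0.0007 0.0485] F [ 0.7  0.3 -0. ] gap 0.0856
over handle t 14.32 tcp [0.502  0.2215 0.2094] F [-0.6  0.2  0.3] gap 0.0854
```

View pics/seat.png

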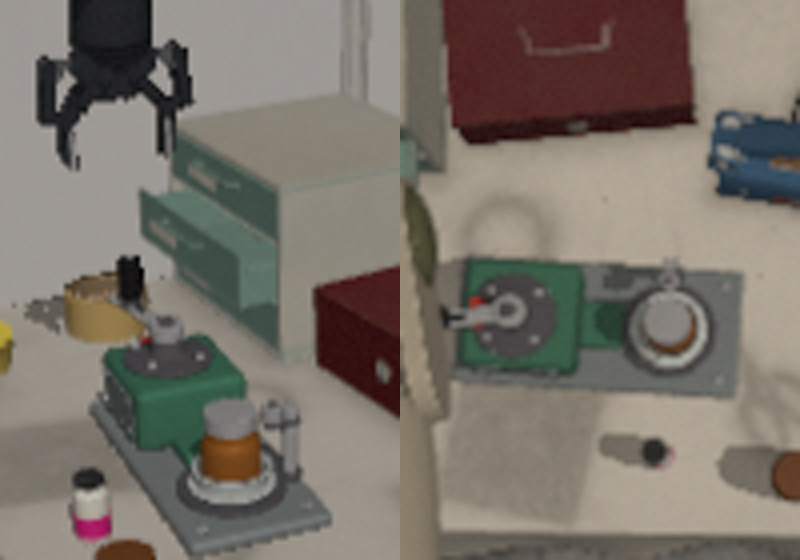

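The jar is seated upright in the nest and the crank is still near its mark. Next I'll grip the handle and feel out its circle.

```bash
cat > crank.py <<'E'
from h import *
import json,sys
from scipy.optimize import least_squares
B=np.radians(-PSI)                       # seamer +y, clockwise from world +y
d=lambda th: np.array([np.sin(th+B),np.cos(th+B)])   # crank angle -> world direction
def load(): return json.load(open("crank.json"))
def fit(S):
    q=np.array(S["q"]); pr=np.array(S["prior"])
    f=lambda v: np.r_[(np.hypot(*(q-v[:2]).T)-v[2])/.0004,(v-pr)/[.004,.004,.006]]
    return least_squares(f,S["v"]).x
def run(S,goal,step=.09,feed=.05,verbose=1):
    k=0
    while True:
        p=np.array(ctrl.read_tool_pos()); F=np.array(ctrl.read_force())-S["f0"]
        v=np.array(S["v"]); e=p[:2]-v[:2]; rh=e/np.linalg.norm(e); tg=np.array([rh[1],-rh[0]])
        dl=-F[:2]@rh/8000; S["q"].append((p[:2]-dl*rh).tolist())
        v=fit(S); S["v"]=v.tolist(); e=p[:2]-v[:2]
        th=np.arctan2(*e)-B; th+=2*np.pi*np.round((S["th"]-th)/(2*np.pi)); S["th"]=th
        S["log"].append([ctrl.read_clock(),th,dl*1e3,F[:2]@tg,F[2]])
        if verbose and k%verbose==0: print("t %.2f th %.3f bush %.2fmm Ft %.1f Fz %.1f c %.4f %.4f r %.4f"%(*S["log"][-1],*v))
        json.dump(S,open("crank.json","w"))
        if abs(dl)>.0025 or np.linalg.norm(F)>45: print("STOP",dl,F); return False
        if goal-th<.01: return True
        n=min(th+step,goal); S["corr"]=float(np.clip(S["corr"]-.3*dl,-.002,.002))
        t=v[:2]+(v[2]+S["corr"])*d(n)
        ctrl.move_straight([*t,S["z"]],feed=feed); k+=1
E
python3 - <<'E'
from crank import *
ctrl.move_straight([.502,.222,.131],feed=.15,stop_force=8); st("down"); f0=np.array(ctrl.read_force())
ctrl.grab(); st("grip"); print("dF",ctrl.read_force()-f0)
p=np.array(ctrl.read_tool_pos()); r=.0694; th=-.22
c=p[:2]-r*d(th)
S=dict(q=[],prior=[*c,r],v=[*c,r],f0=f0.tolist(),th=th,log=[],corr=0.,z=.131)
run(S,.6,step=.07,feed=.03); st()
E
```

```text
down t 15.09 tcp [0.5026 0.2219 0.1318] F [0.9 0.4 0.2] gap 0.0856
grip t 15.86 tcp [0.502 0.222 0.131] F [-0.8  0.5  0.2] gap -0.0002
dF [-1.64729231  0.10810577 -0.00779065]
t 15.86 th -0.220 bush -0.05mm Ft -1.6 Fz -0.0 c 0.5134 0.1536 r 0.0694
t 16.17 th -0.144 bush 0.09mm Ft -0.6 Fz -1.0 c 0.5132 0.1535 r 0.0694
t 16.48 th -0.069 bush 0.02mm Ft -1.1 Fz -0.4 c 0.5130 0.1535 r 0.0694
t 16.80 th 0.004 bush -0.01mm Ft -1.7 Fz -0.3 c 0.5130 0.1535 r 0.0694
t 17.12 th 0.079 bush 0.06mm Ft -0.3 Fz -0.2 c 0.5128 0.1535 r 0.0693
t 17.43 th 0.156 bush 0.11mm Ft -1.5 Fz 0.4 c 0.5125 0.1536 r 0.0692
t 17.75 th 0.233 bush 0.10mm Ft -0.6 Fz 0.5 c 0.5122 0.1538 r 0.0690
t 18.07 th 0.309 bush 0.06mm Ft -0.7 Fz -0.0 c 0.5121 0.1541 r 0.0688
t 18.38 th 0.387 bush 0.11mm Ft -0.5 Fz -0.2 c 0.5119 0.1545 r 0.0683
t 18.70 th 0.464 bush 0.01mm Ft -0.5 Fz -0.1 c 0.5118 0.1549 r 0.0680
t 19.02 th 0.542 bush 0.06mm Ft -0.9 Fz -0.8 c 0.5118 0.1554 r 0.0675
t 19.31 th 0.609 bush 0.17mm Ft 0.2 Fz -0.5 c 0.5118 0.1562 r 0.0667
 t 19.31 tcp [0.5528 0.2087 0.131 ] F [ 0.2 -0.8 -0.3] gap 0.0001
```

The gap reads zero, so the fingers closed beside the handle and missed it. I'll raise the arm and look at where the handle is.

Run:
```python
from h import *
p=ctrl.read_tool_pos(); ctrl.move_straight([p[0],p[1],.24],feed=.25); ctrl.reach([.45,-.0,.28],ori(90)); st()
a=ctrl.camera("side"); b=ctrl.camera("top")
cv2.imwrite("pics/s4.png",a[:,:,::-1]); cv2.imwrite("pics/t4.png",b[:,:,::-1])
o=np.hstack([cv2.resize(a[135:205,265:325],None,fx=6,fy=6,interpolation=2),cv2.resize(b[160:230,235:305],None,fx=6,fy=6,interpolation=2)])[:,:,::-1]
cv2.imwrite("pics/h4.png",o)
```

```text
t 20.82 tcp [0.4503 0.0005 0.2794] F [-0.3 -0.  -0.6] gap -0.0003
```

View pics/h4.png

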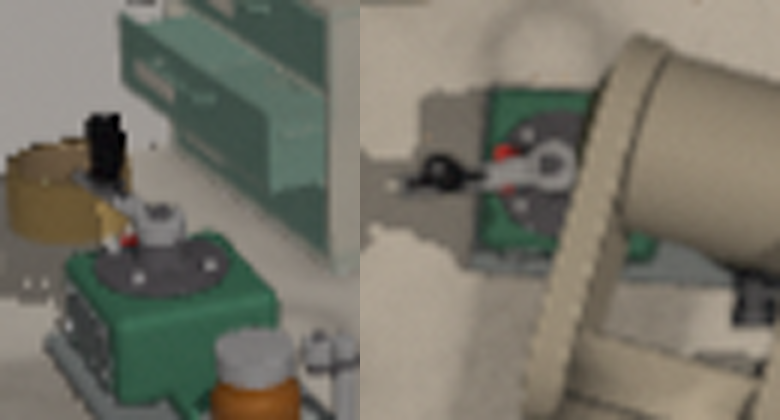

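Run:
```python
from h import *
print("proj side tip",proj("side",[.502,.2215,.222]),"seen 278.8,127ish"); print("proj side handle hyp",proj("side",[.502,.222,.145]),"seen 282.1,158.5")
for z in(.13,.145,.165): print(z,"top",ray("top",(247.8,188.2),z).round(4),"side",ray("side",(281.2,158.5),z).round(4))
for n in("side","top"):
    K,r,t=cam(n); print(n,(-cv2.Rodrigues(r)[0].T@t).round(3))
for i,n in((4,"side"),(4,"top"),(0,"side"),(0,"top")):
    im=cv2.imread(f"pics/{n[0] if i else n}{i}.png"); g=im.max(2)<55
    y0,y1,x0,x1=(150,172,274,292) if n=="side" else (178,200,235,262)
    m=g[y0:y1,x0:x1].astype(np.uint8); k,l,s,c=cv2.connectedComponentsWithStats(m)
    for j in range(1,k):
        if s[j,4]>6: print(i,n,s[j]+[x0,y0,0,0,0],(c[j]+[x0,y0]).round(2))
```

```text
proj side tip [[279.81782295 140.02275068]] seen 278.8,127ish
proj side handle hyp [[280.9250135  158.78206557]] seen 282.1,158.5
0.13 top [0.5074 0.2287 0.13  ] side [0.5164 0.259  0.13  ]
0.145 top [0.5052 0.2256 0.145 ] side [0.504  0.2242 0.145 ]
0.165 top [0.5024 0.2214 0.165 ] side [0.4874 0.1779 0.165 ]
side [ 0.042 -1.069  0.703]
top [ 0.295 -0.081  1.616]
4 side [279 154   7  14  72] [282.32 160.18]
4 top [243 186  12   6  36] [248.78 188.89]
0 side [279 154   7  13  65] [282.31 159.65]
0 top [243 186  12   6  29] [248.62 188.97]
```

Run:
```python
from h import *
o=[]
for f,n,P,box in (("s3","side",[.502,.2215,.2094],(250,320,90,170)),("s4","side",[.4503,.0005,.2794],(255,325,75,155))):
    im=cv2.imread(f"pics/{f}.png"); x0,x1,y0,y1=box; c=cv2.resize(im[y0:y1,x0:x1],None,fx=5.5,fy=5.5,interpolation=2)
    for z,col in((0,(0,0,255)),(.013,(0,255,255)),(.019,(255,0,255)),(.073,(0,255,0))):
        q=((proj(n,np.array(P)+[0,0,z])[0]+.5-[x0,y0])*5.5).astype(int); cv2.circle(c,tuple(map(int,q)),3,col,-1)
    o.append(c)
cv2.imwrite("pics/tip.png",np.hstack(o)); print(o[0].shape)
```

```text
(440, 385, 3)
```

View pics/tip.png

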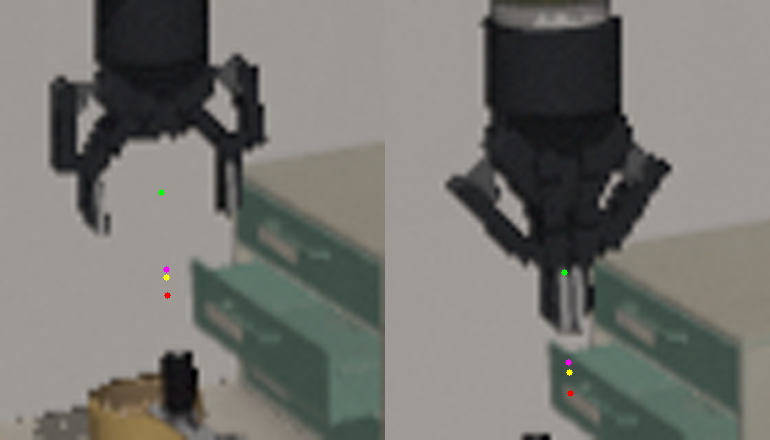

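The side view shows that the real fingertips sit about 37 mm above the reported TCP; laterally it agrees. That explains why the jar was gripped only by its lid, and why the shut fingers passed just over the sleeve. Both views put the handle at (0.5045,0.225,0.145). I'll grip 37 mm lower, and abort if the gap doesn't match the 24 mm sleeve.

Run:
```python
from crank import *
h=np.array([.5045,.2245])
ctrl.gripper_open(); ctrl.reach([*h,.2],ori(90)); f0=np.array(ctrl.read_force())
if ctrl.move_straight([*h,.094],feed=.12,stop_force=6): st("touched"); sys.exit()
st("down"); f0=np.array(ctrl.read_force())
ctrl.grab(); st("grip"); print("dF",ctrl.read_force()-f0)
if abs(ctrl.read_finger_gap()-.024)>.005: sys.exit()
p=np.array(ctrl.read_tool_pos()); r=.0708; th=-.178
c=p[:2]-r*d(th)
S=dict(q=[],prior=[*c,r],v=[*c,r],f0=f0.tolist(),th=th,log=[],corr=0.,z=.094)
run(S,.7,step=.07,feed=.04); st()
```

```text
down t 23.71 tcp [0.505  0.2244 0.0948] F [ 0.1  0.4 -0.4] gap 0.0854
grip t 24.3 tcp [0.5049 0.2246 0.0945] F [ 0.3 -0.1  4.9] gap 0.0222
dF [ 0.25747165 -0.52046745  5.28077457]
t 24.30 th -0.178 bush 0.07mm Ft 0.2 Fz 5.3 c 0.5137 0.1543 r 0.0708
t 24.58 th -0.111 bush -0.01mm Ft -1.6 Fz 6.6 c 0.5142 0.1544 r 0.0708
t 24.87 th -0.056 bush -0.12mm Ft -1.0 Fz 6.4 c 0.5155 0.1545 r 0.0709
t 25.15 th 0.011 bush 0.04mm Ft -0.9 Fz 5.7 c 0.5160 0.1545 r 0.0710
t 25.43 th 0.082 bush 0.08mm Ft -0.5 Fz 6.0 c 0.5162 0.1545 r 0.0710
t 25.72 th 0.152 bush 0.02mm Ft -0.3 Fz 6.6 c 0.5164 0.1544 r 0.0711
t 26.00 th 0.225 bush 0.09mm Ft -1.2 Fz 6.3 c 0.5164 0.1544 r 0.0711
t 26.28 th 0.300 bush 0.17mm Ft 0.1 Fz 5.5 c 0.5162 0.1546 r 0.0709
t 26.56 th 0.375 bush 0.10mm Ft -0.9 Fz 6.6 c 0.5162 0.1547 r 0.0708
t 26.83 th 0.451 bush 0.20mm Ft -0.9 Fz 5.9 c 0.5161 0.1552 r 0.0703
t 27.11 th 0.527 bush 0.14mm Ft -1.1 Fz 5.8 c 0.5161 0.1555 r 0.0700
t 27.38 th 0.601 bush 0.09mm Ft -0.6 Fz 6.2 c 0.5161 0.1559 r 0.0697
t 27.66 th 0.676 bush 0.15mm Ft -1.0 Fz 6.0 c 0.5161 0.1564 r 0.0692
t 27.91 th 0.699 bush 0.07mm Ft -1.8 Fz 6.3 c 0.5161 0.1566 r 0.0689
 t 27.91 tcp [0.5632 0.2069 0.0945] F [-1.6  1.2  5.9] gap 0.0221
```

Run:
```python
from h import *
a=ctrl.camera("side"); b=ctrl.camera("top")
cv2.imwrite("pics/s5.png",a[:,:,::-1]);cv2.imwrite("pics/t5.png",b[:,:,::-1])
o=np.hstack([cv2.resize(a[120:210,250:330],None,fx=5,fy=5,interpolation=2),cv2.resize(b[150:240,235:315],None,fx=5,fy=5,interpolation=2)])[:,:,::-1]
cv2.imwrite("pics/h5.png",o)
```

```text
(no output)
```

View pics/h5.png

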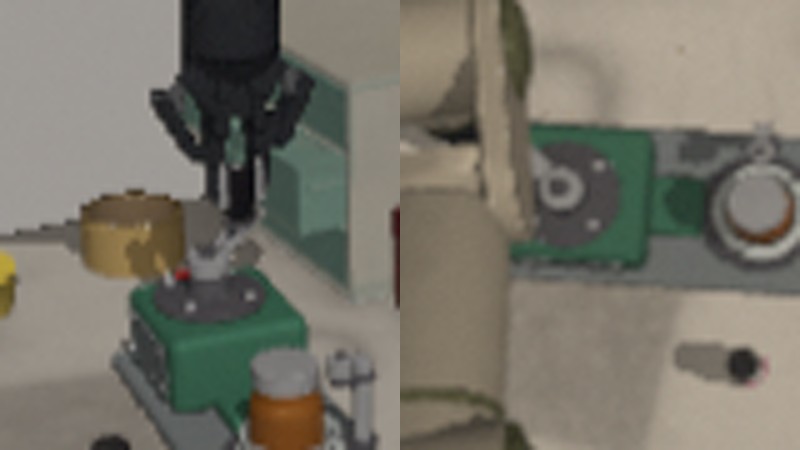

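The crank is following and the bush load is tiny. I'll carry on through the first heavy point.

Run:
```python
from crank import *
S=load(); run(S,3.3,step=.14,feed=.05); st()
```

```text
t 28.01 th 0.699 bush 0.01mm Ft -3.0 Fz 6.8 c 0.5161 0.1567 r 0.0689
t 28.34 th 0.849 bush 0.17mm Ft 1.2 Fz 5.3 c 0.5163 0.1572 r 0.0683
t 28.68 th 0.998 bush 0.11mm Ft 0.1 Fz 6.5 c 0.5164 0.1576 r 0.0679
t 29.02 th 1.145 bush 0.08mm Ft 0.3 Fz 5.9 c 0.5165 0.1579 r 0.0676
t 29.37 th 1.290 bush 0.04mm Ft 0.7 Fz 5.8 c 0.5165 0.1581 r 0.0675
t 29.71 th 1.435 bush -0.03mm Ft 0.4 Fz 6.1 c 0.5165 0.1581 r 0.0674
t 30.05 th 1.582 bush 0.04mm Ft 1.7 Fz 6.8 c 0.5166 0.1582 r 0.0673
t 30.39 th 1.717 bush 0.08mm Ft -3.1 Fz 6.3 c 0.5166 0.1583 r 0.0672
t 30.72 th 1.808 bush -0.17mm Ft -15.2 Fz 2.2 c 0.5166 0.1583 r 0.0672
t 30.99 th 1.908 bush -0.03mm Ft -11.8 Fz 3.1 c 0.5167 0.1583 r 0.0672
t 31.27 th 2.020 bush -0.14mm Ft -8.1 Fz 3.1 c 0.5166 0.1583 r 0.0672
t 31.57 th 2.152 bush 0.04mm Ft -2.6 Fz 5.3 c 0.5167 0.1584 r 0.0672
t 31.90 th 2.305 bush -0.14mm Ft 3.2 Fz 7.2 c 0.5167 0.1584 r 0.0672
t 32.26 th 2.463 bush -0.05mm Ft 5.7 Fz 8.9 c 0.5167 0.1584 r 0.0672
t 32.62 th 2.609 bush -0.06mm Ft 1.7 Fz 8.5 c 0.5167 0.1583 r 0.0672
t 32.96 th 2.753 bush 0.04mm Ft 1.2 Fz 7.9 c 0.5167 0.1583 r 0.0672
t 33.30 th 2.895 bush -0.05mm Ft 0.7 Fz 8.1 c 0.5166 0.1583 r 0.0672
t 33.64 th 3.037 bush 0.11mm Ft 0.3 Fz 8.2 c 0.5167 0.1583 r 0.0672
t 33.98 th 3.179 bush 0.02mm Ft 0.8 Fz 7.7 c 0.5167 0.1583 r 0.0672
t 34.30 th 3.301 bush 0.03mm Ft 0.3 Fz 7.2 c 0.5167 0.1583 r 0.0672
 t 34.3 tcp [0.5024 0.0927 0.0944] F [-0.2  0.7  6.8] gap 0.0219
```

Run:
```python
from crank import *
S=load(); ok=run(S,4*np.pi,step=.14,feed=.05,verbose=8); st(ok); L=np.array(S["log"]); print("max |bush|",abs(L[:,2]).max(),"max |Ft|",abs(L[:,3]).max(),"rate max",(np.diff(L[:,1])/np.diff(L[:,0])).max(),"end",L[-1])
```

```text
t 34.30 th 3.301 bush 0.03mm Ft 0.3 Fz 7.2 c 0.5167 0.1583 r 0.0672
t 36.98 th 4.410 bush -0.08mm Ft -0.4 Fz 8.7 c 0.5167 0.1583 r 0.0672
t 39.65 th 5.512 bush -0.08mm Ft 0.6 Fz 8.4 c 0.5166 0.1583 r 0.0672
t 42.38 th 6.657 bush -0.13mm Ft 0.9 Fz 7.4 c 0.5166 0.1584 r 0.0672
t 45.18 th 7.845 bush 0.08mm Ft 0.6 Fz 6.6 c 0.5167 0.1584 r 0.0672
t 47.82 th 8.909 bush 0.01mm Ft 0.7 Fz 7.5 c 0.5167 0.1584 r 0.0672
t 50.56 th 10.047 bush -0.02mm Ft 1.2 Fz 7.4 c 0.5167 0.1583 r 0.0672
t 53.23 th 11.142 bush -0.14mm Ft 0.2 Fz 9.1 c 0.5166 0.1583 r 0.0673
t 55.91 th 12.253 bush -0.12mm Ft 0.3 Fz 7.3 c 0.5166 0.1583 r 0.0673
True t 56.84 tcp [0.52   0.2256 0.0944] F [-2.1  0.9  7.4] gap 0.0219
max |bush| 0.23409527433397706 max |Ft| 15.192098099636288 rate max inf end [ 5.68417000e+01  1.25624640e+01 -5.60732033e-02 -2.15564838e+00
  7.74629615e+00]<stdin>:2: RuntimeWarning: divide by zero encountered in divide
```

Run:
```python
from h import *
ctrl.gripper_open(); st("open"); p=ctrl.read_tool_pos()
ctrl.move_straight([p[0],p[1],.2],feed=.15); ctrl.reach([.35,.2,.3],ori(90)); st("clear")
a=ctrl.camera("side"); b=ctrl.camera("top")
o=np.hstack([cv2.resize(a[130:270,230:340],None,fx=3.6,fy=3.6,interpolation=2),cv2.resize(b[130:270,195:305],None,fx=3.6,fy=3.6,interpolation=2)])[:,:,::-1]
cv2.imwrite("pics/fin.png",o); cv2.imwrite("pics/s6.png",a[:,:,::-1]);cv2.imwrite("pics/t6.png",b[:,:,::-1])
```

```text
open t 57.48 tcp [0.5202 0.2258 0.0939] F [-0.1  0.1  0.1] gap 0.0852
clear t 59.15 tcp [0.3506 0.2    0.2992] F [ 0.1 -0.4 -0.8] gap 0.0854
```

View pics/fin.png

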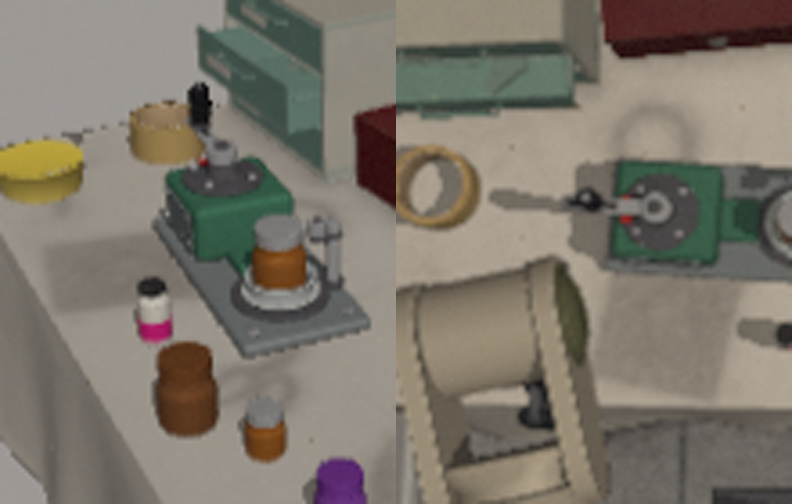

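The crank arm is over the red mark, at about top px (250,186) to (266,188). The jar is upright in the nest, the tub, ink and curd look untouched, and the gripper is clear. I'm handing the job in.

```bash
python3 -c "
from station import ctrl
print(ctrl.finish_job(), ctrl.read_clock())"
```

```text
the job is handed in; nothing more can be done
the job is handed in; nothing more can be done
```

The job is done and handed in: the larger amber jar stands in the nest, the crank has made two clockwise turns, and its arm rests over the red mark.

- **Jar:** I centred it with two squeezes at right angles and lowered it into the nest. Contact came within 0.2 mm of the expected seated height.
- **Cranking:** Two turns took about 32 s at roughly 0.4 rad/s on average, against the limit of half a turn a second. I moved in many short steps with a brief stop after each, and paused to take a picture at about 0.7 rad, so the pace was not perfectly smooth. Peak speed inside the steps was not measured; my rate check came back invalid.
- **Handle's circle:** It was felt out from the wrist force: radius about 67 mm, axis about (0.517, 0.158). At the readings taken between steps, the estimated bush load stayed within 0.25 mm and the force along the path peaked at about 15 N, at the heavy point.
- **End state:** My last reading before letting go put the crank at 12.56 rad, which relies on the seamer's yaw being measured to about 1°. The last pictures show the jar upright in the nest, the arm over the mark, and the gripper clear. The tub and ink bottle look undisturbed; the curd was outside the last crop, so I did not check it. The clock was at 59.2 s of 72 s.

**What failed or disagreed:**
- My first grab closed on nothing, just above the handle, because the real fingertips sit about 37 mm above the reported TCP. The script did not check the gap, so the shut fingers also traced a short arc in the air. The forces showed no contact, and I corrected the height before the real grip.
- For the same reason the jar was held by its lid, not its body.
- The side camera also read about 1 px off from the top camera.

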